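# Tidy the jam station at the breakfast buffet

## Task

Tidy the breakfast jam station: swing the caddy's green lid open right to its stop, then drop every empty jar (clear, white lid) into the caddy and close the lid fully again over them. Line up all the full jars (dark red, brass lid) upright on the wooden board, each centred on a round mark of its own so that they form an even row. Leave the other tableware where it is.

Things in the scene. Friction and masses are not known exactly. Their poses are not given: they have to be found in the camera images.
- caddy: grey plastic open-topped clearing caddy, fixed to the counter; 150 mm (its x) by 200 mm (its y), 80 mm high, walls and floor 5 mm; origin: centre of its underside, its -x side faces roughly to the robot. It is covered by the green hinged lid.
- caddy_in (a point): centre of the caddy's inner floor, 5 mm above its underside; the inside is 140 mm (x) by 190 mm (y), 75 mm deep
- caddy_lid (a joint): angle of the caddy's green lid: 0 shut, grows as it opens up and away from the robot, stop at 1.6 rad (upright, a hair past vertical). The lid is 150 by 200 by 8 mm, 150 g; its hinge is stiff (about 0.17 N m friction), so it stays at whatever angle it is left.
- caddy_lid_handle (a point): middle of the lid's steel bar handle: a round bar 11 mm thick and 100 mm long on two 8 mm posts near its ends, parallel to the hinge, its centre line 35 mm off the lid's outer face (8 mm thick lid), 120 mm from the hinge line measured along the lid; moves with the lid; held from above the bar can turn in the grip
- caddy_lid_hinge (a point): middle of the lid's hinge line, on the caddy's far (+x) top rim; the hinge runs along the caddy's y
- board: light wooden serving board, fixed; 90 mm (its x) by 270 mm (its y), 6 mm thick, with a straight row of four round dark marks 65 mm apart along its y; origin: centre of its underside
- mark0 (a point): centre of round mark 0 (54 mm diameter) on the top face of the board; marks 0 to 3 follow one another 65 mm apart along the board's y
- mark1 (a point): centre of round mark 1 (54 mm diameter) on the top face of the board; marks 0 to 3 follow one another 65 mm apart along the board's y
- mark2 (a point): centre of round mark 2 (54 mm diameter) on the top face of the board; marks 0 to 3 follow one another 65 mm apart along the board's y
- mark3 (a point): centre of round mark 3 (54 mm diameter) on the top face of the board; marks 0 to 3 follow one another 65 mm apart along the board's y
- jam1: standing full (dark red, brass-coloured lid) mini jam jar, squat round cylinder 48 mm diameter, 34 mm tall with its lid (straight sides, all grippable), about 90 g; origin: centre of its underside, z up through the lid. Some of jam1..4 / empty1..4 may be absent (None).
- jam2: standing full (dark red, brass-coloured lid) mini jam jar, squat round cylinder 48 mm diameter, 34 mm tall with its lid (straight sides, all grippable), about 90 g; origin: centre of its underside, z up through the lid. Some of jam1..4 / empty1..4 may be absent (None).
- jam3: standing full (dark red, brass-coloured lid) mini jam jar, squat round cylinder 48 mm diameter, 34 mm tall with its lid (straight sides, all grippable), about 90 g; origin: centre of its underside, z up through the lid. Some of jam1..4 / empty1..4 may be absent (None).
- jam4: standing full (dark red, brass-coloured lid) mini jam jar, squat round cylinder 48 mm diameter, 34 mm tall with its lid (straight sides, all grippable), about 90 g; origin: centre of its underside, z up through the lid. Some of jam1..4 / empty1..4 may be absent (None).
- empty1: standing empty (clear, white lid, jam-stained bottom) mini jam jar, squat round cylinder 48 mm diameter, 34 mm tall with its lid (straight sides, all grippable), about 50 g; origin: centre of its underside, z up through the lid. Some of jam1..4 / empty1..4 may be absent (None).
- empty2: standing empty (clear, white lid, jam-stained bottom) mini jam jar, squat round cylinder 48 mm diameter, 34 mm tall with its lid (straight sides, all grippable), about 50 g; origin: centre of its underside, z up through the lid. Some of jam1..4 / empty1..4 may be absent (None).
- empty3: standing empty (clear, white lid, jam-stained bottom) mini jam jar, squat round cylinder 48 mm diameter, 34 mm tall with its lid (straight sides, all grippable), about 50 g; origin: centre of its underside, z up through the lid. Some of jam1..4 / empty1..4 may be absent (None).
- empty4: standing empty (clear, white lid, jam-stained bottom) mini jam jar, squat round cylinder 48 mm diameter, 34 mm tall with its lid (straight sides, all grippable), about 50 g; origin: centre of its underside, z up through the lid. Some of jam1..4 / empty1..4 may be absent (None).
- shaker: bystander: dark wooden pepper shaker, 40 mm diameter, 68 mm tall, stands among the jars; origin at the centre of its underside
- clip_jar: bystander: large red clip-top jam jar, 80 mm diameter, 105 mm tall, beyond board and caddy; origin at the centre of its underside
- milk: bystander: white milk bottle, 68 mm diameter, 170 mm tall, far left; origin at the centre of its underside
- mug: bystander: white mug, 80 mm diameter plus a side handle, 90 mm tall, far right; origin at the centre of its underside
- sugar: bystander: blue sugar bowl, 96 mm diameter, 50 mm tall, far left; origin at the centre of its underside
- spoon: bystander: steel spoon lying on the counter, far right; origin in the spoon
There are look-alikes about, which are no part of the job. Leave any purple look-alike of the empty2 alone.

How it is judged:
By the outcome, as a careful person would: the job done as asked, in the order asked, and still so for the second after the job is handed in, with the robot touching nothing.
Of jam1, jam2, jam3, jam4 only 2 to 4 are there at a start; the rules pass over those that are not, and their reading is None.
Of empty1, empty2, empty3, empty4 only 2 to 3 are there at a start; the rules pass over those that are not, and their reading is None.
At some moment in a run one of jam1, jam2, jam3, jam4 may be knocked a few centimetres aside while the robot is not near it.
Once in a run the grip may slacken for a moment while it holds something.
It also fails if it takes over 210 s, if anything falls off the work surface, if the arm or the gripper's body presses on something with over 40 N, if the wrist force passes 120 N, or if a joint passes its speed limit or range.

## Robot

A 6-joint arm with a two-finger parallel gripper is mounted at the origin on the work surface. World frame = base frame: x ahead of the robot, y to its left, z up, the work surface at z = 0. Lengths are in m, angles in rad, forces in N, time in s.
With the tool pointing down it reaches from about 0.3 to 0.775 m from the base axis. Payload 14.6 kg.
Tool frame: the origin (TCP) lies midway between the tips of the shut fingers; the grasp point (between the pads) lies 19 mm behind it (manip.tcp_to_grasp is the distance from the TCP to the grasp point, in m); z points along the fingers, y is the line along which they close (so a half turn about z gives the same grasp; the last joint's range is limited). The gripper opens to 94 mm and grips with 3 to 60 N. Pads are 16 mm wide; open, the fingers measure 119 mm over their backs; the gripper's body (75 mm by 177 mm) begins 78 mm behind the grasp point.
Start: joints at [1.053, 0.3, 1.521, -0, 1.321, -0.067], TCP at [0.24, 0.495, 0.205] pointing down, gripper open.
Joint ranges: [-3.03, 3.03], [-0.79, 2.21], [0.23, 2.52], [-1.04, 4.18], [0, 3.07], [-2.55, 2.55]. Speed limits (rad/s): [2.22, 2.22, 2.57, 3.14, 3.14, 3.14].

## Interface

Orientations are given as a 3x3 rotation matrix whose columns are the frame's x, y, z axes.
In Python, from cell import manip, move_gripper, kin, snapshot, camera_params, silhouettes, place_of gives the robot as it stands. Calls block until the motion is done:
- manip.move_ptp(position, orientation): joint-space move of the TCP to a pose.
- manip.servo_line(position, attitude=None, vel=0.15, stop_force=None): straight line of the TCP; attitude=None keeps the orientation; vel is the mean speed in m/s. With stop_force (N) it stops when the force on the tool has changed by that much, and returns True; else False.
- manip.set_joints(angles): joint-space move.
- move_gripper(opening, strength=None): finger opening in m; strength is the grip in N (None keeps the last); returns when the fingers have stopped.
- manip.wait(seconds).
- kin.inverse_kinematics(position, orientation): joint angles nearest the present ones, or None.
- manip.get_obs(): the state.
- snapshot(name): name is "scene" or "side" or "wrist"; returns the picture (480x640x3 uint8, red, green, blue); there is no depth.
- camera_params(name): a dict with "fovy" (degrees; the focal length in pixels is half the picture's height over the tangent of half this angle, whatever the lens; pixels are square), "cx", "cy" (the principal point, pixels), "R" (3x3) and "t" (3): a world point X has camera coordinates R X + t. Camera axes: x right, y down, z forward; pixel columns grow to the right and rows downward; lengths in m; the calibration is good to about 2 mm. A picture is of the moment at which its call begins: read the wrist's pose just before it. camera_params takes no time and is no camera call; for the wrist camera it gives the pose at the moment of the call.
A pose or a line that the arm cannot do raises manip.PlanningError and nothing moves.
- manip.job_done(): hands the job in; it is judged then, once.
Trained networks look in the newest picture that a camera, given by its name, has taken for a name from the list of things; names that differ only in an ending like _2 or _b are one class to them, and where a whole thing is asked for, a point or a joint stands for the part that bears it (a point fixed in the world has none). Each returns a list of dicts, best first, with "p" (0 to 1); they miss things now and then, are a little off and sometimes report something else, mostly with a low value. They report only what shows in the picture. A call takes as long as a camera call. They do not tell look-alikes from the thing itself.
- silhouettes(label, camera): "mask" (480x640 bool, what is visible of it).
- place_of(label, camera): "point" ([x, y, z] in m, in world coordinates, good to about 4 mm: a listed point, or the origin of a listed thing).
The state is a dict: "t": time; "q": joint angles; "dq": joint speeds; "effort": joint torques, N m; "eef_pos": TCP position; "eef_rot": TCP orientation; "ft_force": force on the tool from outside, world axes, zero at the start; "ft_torque": the same for the moment, N m; "width": finger opening in m; "gripper_force": force on a finger pad.
Only numpy, scipy, OpenCV 4.12 (cv2) and the standard library are available. Lean on these libraries where they do the work, as an engineer would, in place of code of your own. Each camera call takes 0.05 s, during which the arm holds its last target. There are 200 camera calls.

## Working session

There is one attempt and no reset: what is moved stays moved. The work goes in short steps, each a Python script; the robot and the scene stay as the last script left them, time stands still between calls to the robot, and variables do not carry over. Pictures are saved under pics/ and viewed, at most 14 in all, crops included, and the job is handed in when it is done.

```bash
ls; mkdir -p pics; python3 - <<'E'
from cell import *
import cv2, numpy as np
for c in ("scene","side"):
    im=snapshot(c); cv2.imwrite(f"pics/{c}0.png",im[:,:,::-1])
    p=camera_params(c); print(c,p["fovy"],(-p["R"].T@p["t"]).round(3),p["R"][2].round(2))
    for l in ["jam1","empty1","caddy","caddy_lid_handle","caddy_lid_hinge","board","mark0","mark1","mark2","mark3","shaker","clip_jar","empty2"]:
        r=place_of(l,c); P=[]
        for d in r:
            x=p["R"]@np.array(d["point"])+p["t"]; f=240/np.tan(np.radians(p["fovy"])/2)
            P.append((round(float(d["p"]),2),np.round(d["point"],3).tolist(),[int(f*x[0]/x[2]+p["cx"]),int(f*x[1]/x[2]+p["cy"])]))
        print(l,*P,sep="\n  ")
print(manip.get_obs()["t"],manip.tcp_to_grasp)
E
```

```text
pics
scene 55.49303966561218 [1.109 0.249 0.894] [-0.52 -0.27 -0.81]
jam1
  (0.67, [0.408, 0.087, -0.001], [398, 226])
  (0.63, [0.373, 0.196, -0.001], [445, 232])
empty1
  (0.93, [0.717, 0.257, -0.001], [420, 363])
  (0.9, [0.587, 0.236, 0.004], [432, 307])
  (0.77, [0.399, -0.188, 0.003], [303, 186])
  (0.77, [0.466, 0.259, 0.002], [459, 270])
  (0.63, [0.557, 0.358, 0.001], [491, 319])
caddy
  (0.78, [0.593, -0.193, 0.004], [263, 237])
caddy_lid_handle
  (0.6, [0.554, -0.196, 0.131], [264, 191])
caddy_lid_hinge
  (0.83, [0.667, -0.182, 0.079], [245, 243])
board
  (0.91, [0.585, 0.153, 0.0], [396, 292])
mark0
  (0.89, [0.593, 0.186, 0.01], [410, 299])
  (0.74, [0.575, 0.059, 0.009], [360, 271])
  (0.5, [0.8, 0.025, 0.002], [300, 348])
mark1
  (0.89, [0.593, 0.186, 0.01], [410, 299])
  (0.74, [0.575, 0.059, 0.009], [360, 271])
  (0.5, [0.8, 0.025, 0.002], [300, 348])
mark2
  (0.89, [0.593, 0.186, 0.01], [410, 299])
  (0.74, [0.575, 0.059, 0.009], [360, 271])
  (0.5, [0.8, 0.025, 0.002], [300, 348])
mark3
  (0.89, [0.593, 0.186, 0.01], [410, 299])
  (0.74, [0.575, 0.059, 0.009], [360
[... 1337 characters left out ...]
211])
  (0.67, [0.6, 0.243, 0.007], [312, 195])
mark2
  (0.81, [0.582, 0.117, 0.003], [313, 226])
  (0.71, [0.594, 0.179, 0.003], [314, 211])
  (0.67, [0.6, 0.243, 0.007], [312, 195])
mark3
  (0.81, [0.582, 0.117, 0.003], [313, 226])
  (0.71, [0.594, 0.179, 0.003], [314, 211])
  (0.67, [0.6, 0.243, 0.007], [312, 195])
shaker
  (0.69, [0.412, -0.084, -0.0], [260, 293])
clip_jar
  (0.64, [0.8, 0.024, -0.0], [397, 241])
  (0.22, [0.399, -0.183, 0.0], [258, 327])
empty2
  (0.83, [0.399, -0.184, 0.002], [258, 327])
  (0.74, [0.591, 0.236, 0.005], [310, 197])
  (0.69, [0.72, 0.255, -0.002], [351, 189])
  (0.64, [0.56, 0.356, 0.0], [294, 174])
  (0.56, [0.466, 0.256, -0.003], [267, 200])
1.4 0.0188
```

View pics/scene0.png

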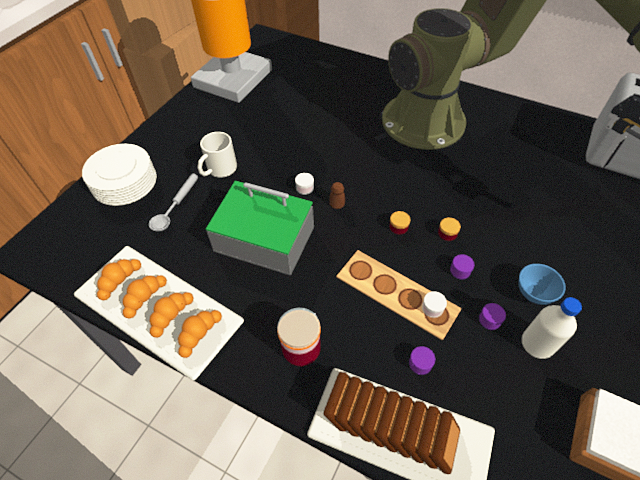

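```bash
python3 -c "
import cv2
i=cv2.imread('pics/scene0.png')[160:400,240:530]
cv2.imwrite('pics/scene0c.png',cv2.resize(i,(725,600),interpolation=cv2.INTER_CUBIC))"
```

```text
(no output)
```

View pics/scene0c.png

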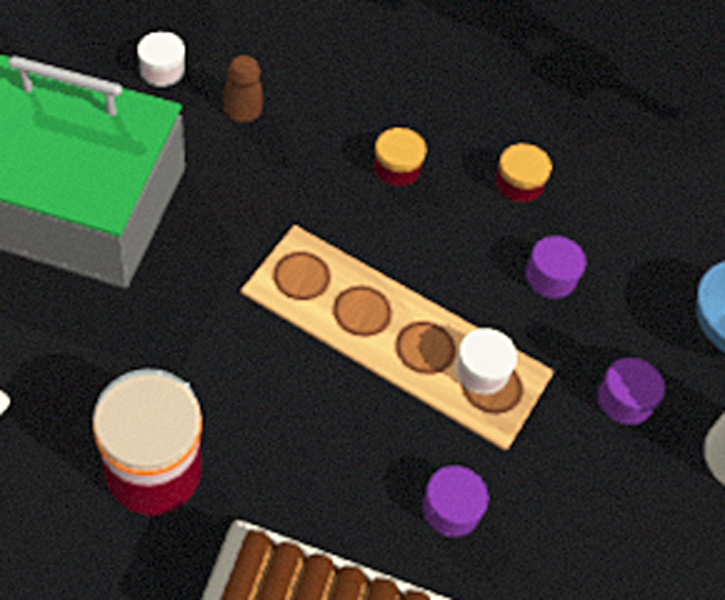

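The empties are the white-lidded jars at px (303,184), on the counter, and (434,305), on the board. The three purple jars at (462,267), (492,317) and (422,360) are look-alikes and stay put. The full jars are at (400,222) and (450,229), and there are only two. I'll go above the caddy next and look from there.

```bash
cat > h.py <<'E'
from cell import *
import numpy as np, cv2
YC=0.127; YB=-0.135
def down(a):
    "tool down, closing axis (tool y) at world angle a; half-turn chosen so joint 6 stays small"
    y=np.array([np.cos(a),np.sin(a),0]); z=np.array([0,0,-1.])
    return np.stack([np.cross(y,z),y,z],1)
def best(p,a):
    c=[]
    for k in (0,np.pi):
        q=kin.inverse_kinematics(np.array(p,float),down(a+k))
        if q is not None: c.append((abs(q[5]),k))
    return down(a+min(c)[1])
def goto(p,a): R=best(p,a); manip.move_ptp(np.array(p,float),R); return R
def line(p,**k): return manip.servo_line(np.array(p,float),**k)
def look(label,cam="wrist",pmin=.4):
    return [(round(float(d["p"]),2),np.round(d["point"],4)) for d in place_of(label,cam) if d["p"]>=pmin]
def near(label,ref,cam="wrist",r=.05):
    c=[x[1] for x in look(label,cam,.2) if np.linalg.norm(x[1][:2]-np.array(ref)[:2])<r]
    return min(c,key=lambda v:np.linalg.norm(v[:2]-np.array(ref)[:2])) if c else None
def save(cam,n): im=snapshot(cam); cv2.imwrite(f"pics/{n}.png",im[:,:,::-1]); return im
def st(*a): o=manip.get_obs(); print(*a,"t",round(o["t"],1),"p",o["eef_pos"].round(4),"w",round(o["width"],4),"gf",np.round(o["gripper_force"],1),"F",o["ft_force"].round(1))
E
python3 - <<'E'
from h import *
line([.24,.495,.38],vel=.3)
for p in ([.50,-.20,.36],[.56,-.16,.36]):
    goto(p,YC); st(); save("wrist",f"w{p[0]}")
    for l in ("caddy_lid_handle","caddy_lid_hinge","caddy"): print(l,look(l))
p=camera_params("wrist"); print((-p["R"].T@p["t"]).round(3),p["R"][2].round(2))
E
```

```text
t 4.8 p [ 0.5002 -0.1994  0.36  ] w 0.0938 gf 0.0 F [-0.2  0.1 -0.6]
caddy_lid_handle [(0.67, array([ 0.5521, -0.1981,  0.1326]))]
caddy_lid_hinge [(0.74, array([ 0.6662, -0.1776,  0.0804])), (0.43, array([ 0.5913, -0.1932, -0.004 ]))]
caddy [(0.58, array([ 0.5894, -0.1927, -0.0027]))]
t 5.3 p [ 0.5605 -0.1593  0.3594] w 0.094 gf 0.0 F [-1.  -0.4  0.4]
caddy_lid_handle [(0.96, array([ 0.5522, -0.1963,  0.1331]))]
caddy_lid_hinge [(0.63, array([ 0.6665, -0.1839,  0.079 ]))]
caddy [(0.73, array([ 5.929e-01, -1.906e-01,  4.000e-04]))]
[ 0.55  -0.083  0.538] [ 0.04 -0.27 -0.96]
```

View pics/w0.56.png

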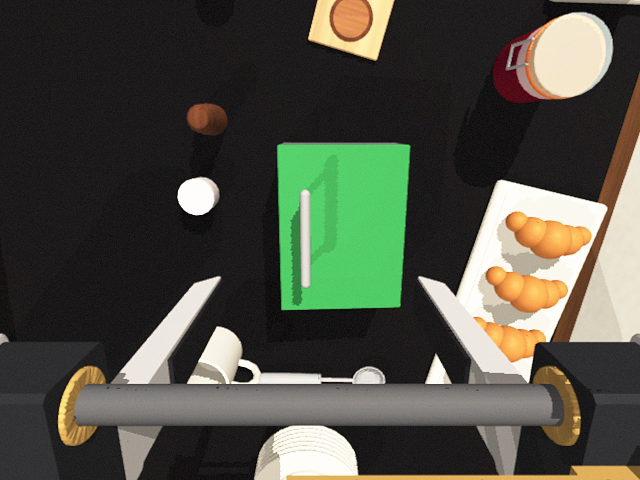

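View pics/side0.png

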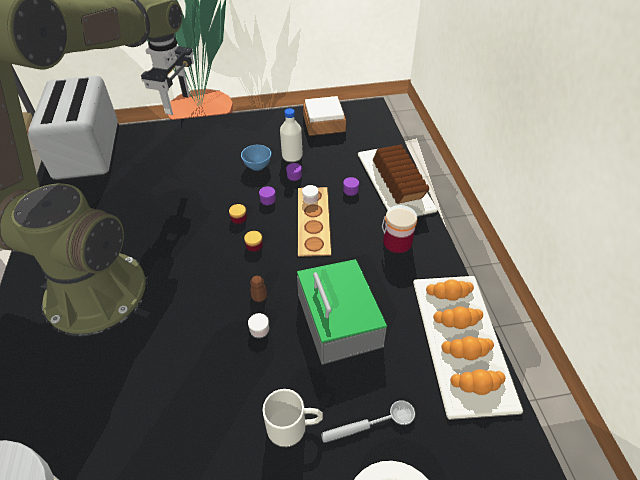

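The wrist view shows the bar from (306,193) to (306,287) on the green lid, and the caddy runs square to the tool axes. The side view confirms 2 full jars and 2 white-lidded empties. I'll triangulate the bar's height from its ends, then open the lid.

```bash
cat >> h.py <<'E'
def tri(obs):
    A=[];b=[]
    for cam,u,v in obs:
        p=camera_params(cam) if isinstance(cam,str) else cam
        f=240/np.tan(np.radians(p["fovy"])/2); R,t=p["R"],p["t"]
        for c,r,k in ((u,0,"cx"),(v,1,"cy")):
            m=(c-p[k])/f; A.append(R[r]-m*R[2]); b.append(m*t[2]-t[r])
    x,res,_,_=np.linalg.lstsq(np.array(A),np.array(b),rcond=None); return x
E
python3 - <<'E'
from h import *
# bar middle in each view; also lid near corners
print("scene+wrist",tri([("scene",266.4,190.4),("wrist",306,240)]).round(4))
print("side+wrist",tri([("side",322.5,294),("wrist",306,240)]).round(4))
E
python3 - <<'E'
from h import *
import numpy as np
# bar pixels: colour grey (low saturation, bright) inside lid silhouette surroundings, per camera
cams={}
for c,box in (("wrist",(296,186,318,294)),("side",(308,268,336,318)),("scene",(240,178,292,202))):
    im=snapshot(c); x0,y0,x1,y1=box; s=im[y0:y1,x0:x1].astype(int)
    m=(s.max(2)-s.min(2)<30)&(s.max(2)>110); n,l,stt,ce=cv2.connectedComponentsWithStats(m.astype(np.uint8))
    k=1+np.argmax(stt[1:,4]); (cx,cy),wh,a=cv2.minAreaRect(np.argwhere(l==k)[:,::-1].astype(np.float32))
    cams[c]=(c,cx+x0,cy+y0); print(cams[c],np.round(wh,1),stt[k,4])
print(tri([cams["scene"],cams["wrist"]]).round(4),tri([cams["side"],cams["wrist"]]).round(4),tri(list(cams.values())).round(4))
E
```

```text
scene+wrist [ 0.5502 -0.1967  0.131 ]
side+wrist [ 0.5514 -0.2016  0.1219]
('wrist', 305.49999809265137, 237.49999237060547) [ 9. 97.] 929
('side', 321.1481285095215, 294.7541561126709) [45.8  7.9] 222
('scene', 264.7696113586426, 193.47414207458496) [45.6 12.2] 256
[ 0.5504 -0.1997  0.1186] [ 0.5496 -0.1998  0.1172] [ 0.5497 -0.2001  0.1176]
```

```bash
cat >> h.py <<'E'
CX=np.array([np.cos(YC),np.sin(YC),0]); CY=np.array([-np.sin(YC),np.cos(YC),0])
def arc(p0,th0,th,h=.043):
    "TCP on the lid's arc: p0 = TCP when bar held at lid angle th0"
    def f(t): c,s=np.cos(t),np.sin(t); u,w=-.12,h; return (u*c+w*s)*CX+np.array([0,0,-u*s+w*c])
    return p0+f(th)-f(th0)
E
python3 - <<'E'
from h import *
b=np.array([.5505,-.199])
goto([*b,.22],YC); 
print("hit",line([*b,.125-.0188],vel=.1,stop_force=8)); st()
move_gripper(0,15); st("grip")
p0=manip.get_obs()["eef_pos"].copy()
for th in np.arange(.1,1.5,.1):
    if line(arc(p0,0,th),vel=.1,stop_force=30): print("stop at",th); break
    if round(th,1) in (.1,.5,1.,1.4): st(round(th,1))
E
```

```text
hit False
t 7.6 p [ 0.5508 -0.1991  0.1069] w 0.0937 gf 0.0 F [-0.  -0.4  0.4]
grip t 8.9 p [ 0.5502 -0.199   0.1062] w 0.0103 gf 15.0 F [-3.1 -0.5  1.5]
0.1 t 9.2 p [ 0.5558 -0.1982  0.1183] w 0.0102 gf 15.0 F [ 3.9  1.2 -2.3]
0.5 t 10.2 p [ 0.5858 -0.1941  0.1573] w 0.0106 gf 15.0 F [ 9.1  0.  -9.5]
1.0 t 11.6 p [ 0.6406 -0.1872  0.1868] w 0.0106 gf 15.0 F [  3.2   3.4 -11.2]
1.4 t 12.7 p [ 0.6907 -0.181   0.1892] w 0.0104 gf 15.0 F [-1.2  6.4 -3.9]
```

```bash
python3 - <<'E'
from h import *
p=manip.get_obs()["eef_pos"].copy(); 
for th in (1.45,1.5,1.55,1.6,1.63,1.66,1.69):
    s=line(arc(p,1.4,th),vel=.05,stop_force=10); st(th,s)
    if s: break
save("side","open")
E
```

```text
1.45 False t 13.0 p [ 0.6964 -0.1802  0.1881] w 0.0107 gf 15.0 F [-2.   5.8 -5.9]
1.5 False t 13.3 p [ 0.7026 -0.1794  0.1867] w 0.0102 gf 15.0 F [-1.2  5.9 -5.3]
1.55 False t 13.5 p [ 0.7088 -0.1787  0.1849] w 0.0104 gf 15.0 F [-0.9  5.4 -4.2]
1.6 True t 13.8 p [ 0.7128 -0.1785  0.1832] w 0.0103 gf 15.0 F [-11.4   1.1   7.5]
```

View pics/open.png

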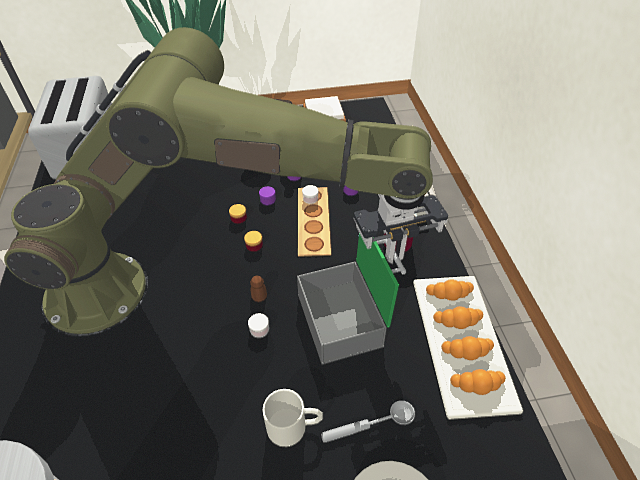

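The lid met its stop at about 1.6 rad and stands upright. I'll press it slightly further, let go, and fetch the empty by the caddy.

```bash
cat >> h.py <<'E'
def pick(xy,a,zt,label,zl=.2,F=25):
    "look from above, correct, grasp with TCP at zt; returns centre used"
    xy=np.array(xy,float); goto([*xy,zl],a); snapshot("wrist")
    n=near(label,xy)
    print("wrist",n)
    if n is not None: xy=.75*n[:2]+.25*xy
    move_gripper(.085,F)
    line([*xy,zl]); h=line([*xy,zt],vel=.15,stop_force=10); move_gripper(0,F); st("hit",h)
    line([*xy,zl],vel=.2); st("lifted"); return xy
C0=np.array([.5935,-.1925,0])
E
python3 - <<'E'
from h import *
p=manip.get_obs()["eef_pos"].copy()
print(line(p+CX*.006,vel=.03,stop_force=15)); st("press")
move_gripper(.03); st()
q=manip.get_obs()["eef_pos"]; line([*q[:2],.36],vel=.2)
pick([.399,-.186],YC+np.pi/2,.004,"empty1",zl=.25)
E
```

```text
True
press t 14.0 p [ 0.7126 -0.1785  0.1832] w 0.0103 gf 15.0 F [-13.8   2.3   7.5]
t 14.5 p [ 0.7138 -0.1773  0.1808] w 0.0298 gf 0.0 F [ 0.4  0.2 -0. ]
wrist [ 0.3997 -0.1878 -0.0034]
hit False t 20.8 p [ 0.3995 -0.1873  0.004 ] w 0.0476 gf 25.0 F [0.5 1.1 1. ]
lifted t 22.2 p [ 0.3992 -0.1872  0.2491] w 0.0478 gf 25.0 F [-0.9  0.  -0.9]
```

```bash
cat >> h.py <<'E'
def drop(u,v):
    p=C0+u*CX+v*CY; goto([*p[:2],.25],YC+np.pi/2)
    h=line([*p[:2],.013],vel=.15,stop_force=10); st("in",h); move_gripper(.06); line([*p[:2],.25],vel=.25)
E
python3 - <<'E'
from h import *
drop(-.012,-.042)
snapshot("side"); print("jams",look("jam1","side"),"empt",look("empty1","side"))
goto([.5,.1,.3],YB)
pick([.589,.236],YB+np.pi/2,.011,"empty1",zl=.25)
E
```

```text
in False t 24.7 p [ 0.5873 -0.2359  0.0138] w 0.0476 gf 25.0 F [-0.6 -0.9 -0.7]
jams [(0.69, array([ 0.5981, -0.4553, -0.0026])), (0.65, array([0.4129, 0.084 , 0.0055])), (0.57, array([ 0.3757,  0.1971, -0.0011]))] empt [(0.94, array([ 0.5904, -0.2353,  0.0073])), (0.59, array([ 0.7132, -0.1785,  0.2003])), (0.58, array([ 0.4667,  0.2583, -0.0025])), (0.45, array([0.5901, 0.2389, 0.0068]))]
wrist [0.5917 0.2317 0.0016]
hit False t 32.3 p [0.5911 0.2328 0.011 ] w 0.0477 gf 25.0 F [-0.3  1.   0.9]
lifted t 33.6 p [0.5907 0.2326 0.2488] w 0.0472 gf 25.0 F [0.6 0.2 0. ]
```

```bash
python3 - <<'E'
from h import *
drop(-.012,.042); st()
q=manip.get_obs()["eef_pos"]; goto([.45,-.05,.36],YC+np.pi/2)
save("side","in2"); print("empt",look("empty1","side"))
snapshot("scene"); print("handle",look("caddy_lid_handle","scene"), look("caddy_lid_handle","side"))
E
```

```text
in False t 37.3 p [ 0.5767 -0.1525  0.0137] w 0.0478 gf 25.0 F [-1.3  0.6 -1. ]
t 38.8 p [ 0.5758 -0.1522  0.2485] w 0.06 gf 0.0 F [ 1.1 -0.5 -0.3]
empt [(0.75, array([ 0.5853, -0.2366,  0.0069])), (0.75, array([ 0.7169,  0.2518, -0.0014])), (0.73, array([ 0.5767, -0.1489,  0.0099])), (0.71, array([5.593e-01, 3.586e-01, 3.000e-04])), (0.54, array([0.4658, 0.258 , 0.0032]))]
handle [(0.56, array([ 0.7137, -0.1743,  0.2026]))] [(0.8, array([ 0.718 , -0.179 ,  0.1988]))]
```

View pics/in2.png

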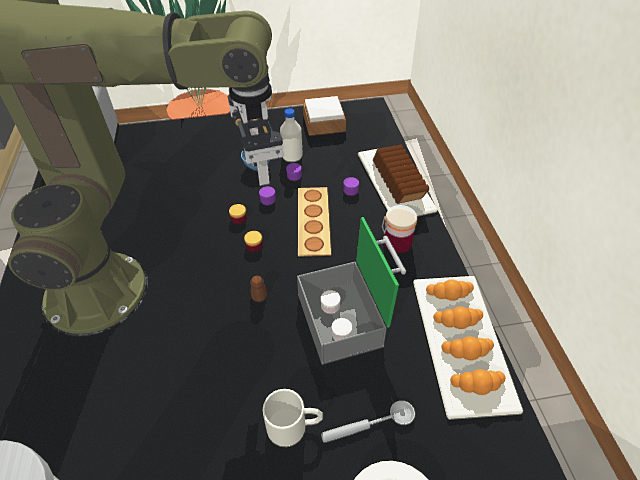

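Both empties stand inside the caddy at (330,300) and (342,328), and the lid is still upright. I'll close it by reversing the arc.

```bash
python3 - <<'E'
from h import *
p=np.array([.7136,-.1778,.1825])
goto([*p[:2],.35],YC); move_gripper(.03)
print(line(p,vel=.15,stop_force=8)); move_gripper(0,15); st("grip")
p1=manip.get_obs()["eef_pos"].copy()
for th in np.arange(1.5,.05,-.1):
    if line(arc(p1,1.6,th),vel=.1,stop_force=30): print("stop",th); break
st("near shut")
for th in (.06,.03,0,-.03,-.06):
    s=line(arc(p1,1.6,th),vel=.04,stop_force=10); st(th,s)
    if s: break
E
```

```text
False
grip t 43.7 p [ 0.7127 -0.178   0.1829] w 0.0105 gf 15.0 F [-9.4 -0.2  2.3]
near shut t 47.9 p [ 0.5526 -0.1985  0.119 ] w 0.0105 gf 15.0 F [ 2.5 -0.1 -4.1]
0.06 False t 48.1 p [ 0.5504 -0.1987  0.1142] w 0.01 gf 15.0 F [ 4.5 -0.3 -4.5]
0.03 False t 48.4 p [ 0.5489 -0.1989  0.1105] w 0.0105 gf 15.0 F [ 3.1 -0.4 -3.5]
0 False t 48.6 p [ 0.5475 -0.1991  0.1069] w 0.0108 gf 15.0 F [ 4.2 -0.1 -3.8]
-0.03 False t 48.9 p [ 0.5475 -0.1995  0.1048] w 0.0106 gf 15.0 F [6.4 0.5 5.6]
-0.06 False t 49.1 p [ 0.5475 -0.1999  0.1023] w 0.0107 gf 15.0 F [10.2  0.6 10.4]
```

```bash
python3 - <<'E'
from h import *
move_gripper(.05); q=manip.get_obs()["eef_pos"].copy(); line([*q[:2],.2]); move_gripper(0,10)
b=[.551,-.199]; line([*b,.2]); print(line([*b,.118],vel=.04,stop_force=12)); st("press")
line([*b,.3],vel=.2); goto([.45,.1,.36],YB); 
save("scene","shut"); print("jam",look("jam1","scene",.3),look("mark0","scene"),look("board","scene"),look("caddy_lid_handle","scene"))
snapshot("side"); print("jam",look("jam1","side",.3),look("mark0","side"),look("board","side"),look("caddy_lid_handle","side"))
goto([.5,.12,.36],YB); snapshot("wrist"); print("jam",look("jam1"),look("mark0"),look("board")); st()
E
```

```text
True
press t 53.5 p [ 0.5511 -0.1991  0.1287] w 0.0003 gf 4.2 F [-2.7  1.1  9. ]
jam [(0.97, array([0.3754, 0.1955, 0.0026])), (0.89, array([ 0.4066,  0.0886, -0.0017]))] [(0.91, array([0.5708, 0.0583, 0.0091])), (0.8, array([0.6047, 0.2481, 0.0068])), (0.59, array([0.5836, 0.1191, 0.0049])), (0.58, array([0.593 , 0.1877, 0.0086]))] [(0.94, array([ 5.861e-01,  1.522e-01, -2.000e-04]))] [(0.56, array([ 0.5485, -0.1976,  0.1249]))]
jam [(0.87, array([0.4123, 0.0851, 0.0014])), (0.71, array([ 0.6659, -0.1857,  0.08  ])), (0.5, array([ 0.3771,  0.1965, -0.0004]))] [(0.89, array([0.5737, 0.0538, 0.0038])), (0.88, array([0.5993, 0.2455, 0.0071])), (0.78, array([0.5902, 0.1806, 0.0017])), (0.65, array([0.5828, 0.1216, 0.006 ]))] [(0.84, array([0.5884, 0.154 , 0.0051]))] [(0.68, array([ 0.5527, -0.201 ,  0.1218])), (0.6, array([0.4515, 0.4243, 0.0039])), (0.58, array([ 0.5987, -0.455 ,  0.0018]))]
jam [(0.7, array([ 0.4107,  0.0824, -0.0013])), (0.58, array([0.374 , 0.1982, 0.0025]))] [(0.89, array([0.5896, 0.189 , 0.0063])), (0.85, array([0.5739, 0.0533, 0.0065])), (0.68, array([0.5978, 0.2495, 0.0093])), (0.6, array([0.581 , 0.1184, 0.0072]))] [(0.83, array([ 0.5836,  0.1506, -0.0021]))]
t 56.7 p [0.4995 0.1198 0.3605] w 0.0006 gf 0.0 F [-0.2 -0.5 -0.5]
```

View pics/shut.png

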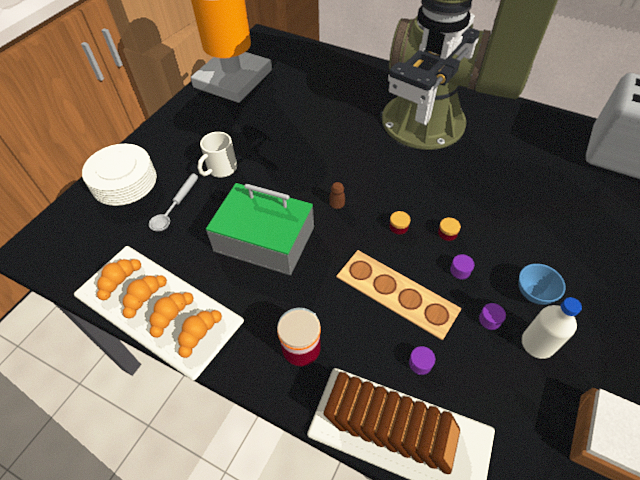

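The lid is shut: the bar top at z 0.129 matches the closed height. The board is clear, with its four marks at (360,270), (385,284), (410,299) and (437,314). The two full jars go on the adjacent middle marks.

```bash
cat >> h.py <<'E'
M={1:(.5821,.1199),2:(.5914,.1843)}
def put(k):
    p=M[k]; goto([*p,.2],-.143); h=line([*p,.0125],vel=.12,stop_force=10); st("put",h); move_gripper(.075); line([*p,.25],vel=.2)
E
python3 - <<'E'
from h import *
pick([.4095,.085],-.143,.004,"jam1",zl=.25)
put(1)
snapshot("side"); print(look("jam1","side",.3))
E
```

```text
wrist [ 0.4081  0.0846 -0.0022]
hit False t 61.5 p [0.4085 0.0847 0.004 ] w 0.0478 gf 25.0 F [-0.1  0.2  1.1]
lifted t 62.9 p [0.4081 0.0846 0.2491] w 0.0479 gf 25.0 F [-0.4 -0.1 -1.4]
put False t 65.4 p [0.5825 0.12   0.0131] w 0.0477 gf 25.0 F [-0.6  0.4 -0.8]
[(0.75, array([ 0.3732,  0.1992, -0.0004])), (0.61, array([0.5839, 0.1178, 0.0072]))]
```

```bash
python3 - <<'E'
from h import *
pick([.374,.197],-.143,.004,"jam1",zl=.25)
put(2)
goto([.45,-.1,.36],0); 
for c in ("side","scene"):
    snapshot(c); print(c,look("jam1",c,.3),look("mark0",c))
p=[.49,.12,.36]; goto(p,-.143); im=save("wrist","fin"); print(look("jam1"),look("mark0")); st()
cv2.imwrite("pics/finc.png",im[:,:,::-1])
E
```

```text
wrist [0.3727 0.1985 0.0018]
hit False t 71.5 p [0.3731 0.1982 0.004 ] w 0.0477 gf 25.0 F [ 0.6 -0.7  0.6]
lifted t 72.9 p [0.3727 0.198  0.2491] w 0.0476 gf 25.0 F [ 0.2 -0.  -1.6]
put False t 75.5 p [0.5918 0.1844 0.0132] w 0.0475 gf 25.0 F [-0.4 -0.  -0.5]
side [(0.53, array([0.5835, 0.1211, 0.0085])), (0.52, array([0.5933, 0.1836, 0.0048]))] [(0.91, array([0.5913, 0.1802, 0.0009])), (0.72, array([0.5839, 0.1207, 0.0071])), (0.66, array([0.5767, 0.0492, 0.0028])), (0.66, array([0.6008, 0.2455, 0.0045]))]
scene [(0.88, array([0.5913, 0.1825, 0.0045])), (0.71, array([0.5805, 0.122 , 0.0063])), (0.32, array([0.567 , 0.4631, 0.0048]))] [(0.9, array([0.5818, 0.1192, 0.004 ])), (0.85, array([0.5708, 0.0567, 0.0056])), (0.84, array([0.5904, 0.1878, 0.0113])), (0.67, array([0.6038, 0.2481, 0.0078]))]
[(0.94, array([0.5944, 0.1855, 0.0107])), (0.6, array([0.584 , 0.1196, 0.0022])), (0.47, array([ 0.5943, -0.1928,  0.0033]))] [(0.87, array([0.5976, 0.2485, 0.0073])), (0.77, array([0.5755, 0.0554, 0.0043])), (0.68, array([0.5786, 0.1192, 0.0079])), (0.66, array([0.5867, 0.1851, 0.0051]))]
t 80.1 p [0.4901 0.1188 0.3601] w 0.075 gf 0.0 F [ 0.8 -0.4  0.3]
```

View pics/fin.png

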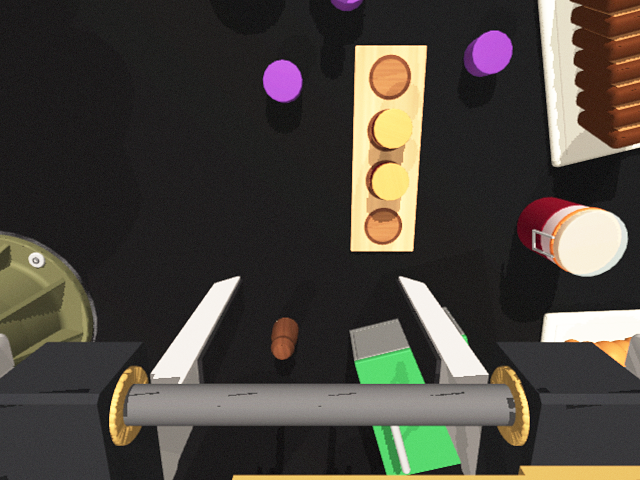

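The picture shows both jars upright on the middle marks at (390,130) and (388,182), with the end marks at (390,77) and (383,226). I'll check the centring in this same picture by back-projection.

```bash
python3 - <<'E'
from h import *
im=cv2.imread("pics/fin.png"); hsv=cv2.cvtColor(im,cv2.COLOR_BGR2HSV); p=camera_params("wrist"); f=240/np.tan(np.radians(p["fovy"])/2)
def bp(u,v,z):
    d=p["R"].T@np.array([(u-p["cx"])/f,(v-p["cy"])/f,1]); c=-p["R"].T@p["t"]; return (c+d*(z-c[2])/d[2])[:2]
def ell(box,m):
    x0,y0,x1,y1=box; s=m[y0:y1,x0:x1].astype(np.uint8); n,l,q,c=cv2.connectedComponentsWithStats(s); k=1+np.argmax(q[1:,4])
    cs=max(cv2.findContours((l==k).astype(np.uint8),0,1)[0],key=cv2.contourArea); (a,b),wh,_=cv2.fitEllipse(cv2.convexHull(cs)); return a+x0,b+y0,wh
wood=hsv[80,362]; print(wood,hsv[77,390],hsv[130,395])
mk=(hsv[:,:,2]<215)&(hsv[:,:,1]>90); lid=(hsv[:,:,1]>110)&(hsv[:,:,2]>190)
r=[]
for b,m,z in (((362,52,420,103),mk,.006),((360,204,406,247),mk,.006),((366,104,416,152),lid,.040),((366,158,414,202),lid,.040)):
    a=ell(b,m); r.append(bp(a[0],a[1],z)); print(np.round(a[:2],1),np.round(a[2],1),r[-1].round(4))
m3,m0,jb,ja=r
print("err m2",(jb-(m0+2*(m3-m0)/3)).round(4),"err m1",(ja-(m0+(m3-m0)/3)).round(4),np.linalg.norm(m3-m0))
E
```

```text
[ 24  85 253] [ 14 149 239] [ 25 122 254]
[389.7  76.9] [40.8 45. ] [0.6006 0.2478]
[382.7 224.7] [36.  39.9] [0.5727 0.0567]
[393.2 129.3] [38.5 45.2] [0.5929 0.184 ]
[387.7 185.7] [36.  60.9] [0.5796 0.1158]
err m2 [ 0.0016 -0.0001] err m1 [-0.0025 -0.0047] 0.19310601260372903
```

```bash
python3 - <<'E'
from h import *
snapshot("side"); print(look("jam1","side",.3),look("caddy_lid_handle","side"))
print(manip.job_done())
E
```

```text
[(0.64, array([0.5933, 0.1844, 0.0051])), (0.51, array([0.584 , 0.1173, 0.0097]))] [(0.72, array([ 0.5515, -0.2004,  0.1211]))]
the job is handed in; nothing more can be done
None
```

I handed the job in at about 80 s of the 210 s: the lid was opened to its stop, both empties are in the caddy with the lid shut over them, and both full jars stand on the two middle marks (one measured about 2 mm off centre; for the other that check failed, and the camera estimates put it within about 3 mm).

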